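# Turn the living-room carousel so the picture faces front

## Task

Turn the wooden turntable by pushing the knobs on its rim with the fingertips until the little picture frame stands squarely over the flat brass tab that marks the front, the picture looking out along the tab. Turn it gently so that the things standing on the tray ride along without sliding or toppling; do not touch or lift them, and leave the books, the bottle and the remote control on the table alone.

Things in the scene. Friction and masses are not known exactly. Their poses are not given: they have to be found in the camera images.
- foot: Fixed round foot of the turntable, dark wood, 150 mm across and 14 mm high, mostly hidden under the tray. Origin on the turning axis at table level. A flat brass tab, 30 mm wide and 4 mm thick, lies on the table and runs out from under the tray along the foot's +x axis to 215 mm from the turning axis: its direction is the front.
- turntable: Round light wooden tray, 240 mm across, 16 mm thick (32 mm above the table at its top); origin at the centre of its underside, z up, +x towards the picture frame. It turns endlessly either way about the foot's vertical axis with light drag (about 1 N at the knobs) and stops almost at once when no longer pushed. Six finger knobs stick out of its rim.
- knob (a point): Middle of one knob's thick end, 162 mm from the axis, 24 mm above the table, at 30 degrees (counter-clockwise from above) from the tray's +x. The six equal wooden knobs stand 60 degrees apart, level and radial, 120 to 175 mm from the axis: 16 mm thick in the outer 26 mm, 12 mm nearer the rim. Fingertips fit down between them, outside the rim, to push one sideways.
- frame_mid (a point): Middle (31 mm above its underside) of the loose picture frame standing on the tray: dark wood, 76 mm wide, 62 mm high, 12 mm thick with a foot behind (about 39 mm deep overall), 0.22 kg. The picture side looks along the +x axis of this point, outward from the tray's centre, 54 mm from the turning axis. The z axis is up.
- frame_spot (a point): Point fixed to the tray where the middle of the picture frame stands at the start: 54 mm from the turning axis along the tray's +x axis, 63 mm above the table.
- mug_mid (a point): Middle (25 mm up) of a loose white cup without handle, 56 mm across at the rim, 50 mm high, standing on the tray about 54 mm from its axis.
- jar_mid (a point): Middle (26 mm up) of a loose lidded jar, 50 mm across, 52 mm high, standing on the tray about 54 mm from its axis.
- books: Loose pile of three books on the table, about 165 x 225 mm and 55 mm high, a bystander; origin at the centre of its underside.
- can: Loose upright bottle on the table, 52 mm across, 170 mm high, a bystander; origin at the centre of its underside.
- remote: Loose black remote control lying on the table, 50 x 160 x 20 mm, long along its y axis, a bystander; origin at the centre of its underside.
Things that resemble listed ones, but are neither listed nor needed, are in the scene too. Leave any pink or turquoise look-alike of the part that bears jar_mid alone.

How it is judged:
By the outcome, as a careful person would: the job done as asked, in the order asked, and still so for the second after the job is handed in, with the robot touching nothing.
It also fails if it takes over 51 s, if anything falls off the work surface, if the arm or the gripper's body presses on something with over 40 N, if the wrist force passes 120 N, or if a joint passes its speed limit or range.

## Robot

A 6-joint arm with a two-finger parallel gripper is mounted at the origin on the work surface. World frame = base frame: x ahead of the robot, y to its left, z up, the work surface at z = 0. Lengths are in m, angles in rad, forces in N, time in s.
With the tool pointing down it reaches from about 0.35 to 0.975 m from the base axis. Payload 4.9 kg.
Tool frame: the origin (TCP) lies midway between the tips of the shut fingers; the grasp point (between the pads) lies manip.grip_depth behind it (manip.grip_depth is the distance from the TCP to the grasp point, in m); z points along the fingers, x is the direction in which the jaws open and shut, and the axes are right-handed (so a half turn about z gives the same grasp; the last joint's range is limited). The gripper opens to 85 mm and grips with 20 to 120 N. Pads are 22 mm wide; open, the fingers measure 114 mm over their backs; the gripper's body (76 mm by 85 mm) begins 54 mm behind the grasp point. The pads swing forward as they close: fully open they stand 13 mm farther back than shut.
Start: joints at [-0.119, 0.053, 1.613, -0, 1.476, -0.119], TCP at [0.625, 0, 0.231] pointing down, gripper open.
Joint ranges: [-3.01, 3.01], [-1.01, 2.22], [0.06, 2.58], [-1.02, 4.17], [0.09, 2.62], [-3.14, 3.14]. Speed limits (rad/s): [2.57, 2.57, 3.14, 3.14, 3.14, 3.14].

## Interface

Orientations are given as a unit quaternion [w, x, y, z].
In Python, from plant import state, grab_frame, ticket, manip gives the robot as it stands.
- The arm moves only by the tool carry_out, never from a script. Its argument "moves" is a list that holds one entry, the list of rows, each a list of 7 numbers: the turn, a rotation vector about the tool's x, y, z each as a share of 5 degrees, from -1 to 1, then the shift along the tool's x, y, z each as a share of 0.04 m, from -1 to 1, then the gripper command: -1 is shut, 1 is fully open, values between are in proportion. A call has 1 to 8 rows; each row shifts and turns the commanded pose from where the row before left it, along the tool's axes as they then stand; what a row does not reach is not made up. A row lasts 1/12 s, in which the tool goes at most 41.7 mm and 7.16 degrees, less where a joint would pass 70% of its speed; a pose out of reach is approached as far as the arm can. A call with a number of a shift or a turn outside -1 to 1 is refused whole. A call with a gripper value outside its range is refused whole. The fingers move at their own pace and stop on an object; the grip force is fixed at half the most. Time passes only in rows, so rows that do not move let the fingers close. It gives the time, the measured TCP pose, the force and the opening at its end, in the units of the state.
- state(): the state, without advancing time (a new reading comes with each control period).
- grab_frame(name): name is "scene" or "side" or "wrist"; returns a dict with "frame" (384x512x3 uint8, red, green, blue), "z_map" (384x512 float32, m along the optical axis (not along the pixel's ray), 0 where there is no reading), "K" (3x3 intrinsics, pixels), "world_from_camera" (4x4, takes a point from camera to world coordinates); the wrist camera has in their place "hand_eye" (4x4, takes a point from camera to tool coordinates, whose origin is the TCP and whose axes are the tool frame's). Camera axes: x right, y down, z forward; pixel columns grow to the right and rows downward; lengths in m; the calibration is good to about 2 mm. A picture is of the moment at which its call begins: read the wrist's pose just before it.
- ticket.job_done(): hands the job in, once; it reports no verdict.
The state is a dict: "time": time; "joint_pos": joint angles; "joint_vel": joint speeds; "joint_efforts": joint torques, N m; "tool_pos": TCP position; "tool_rot": TCP orientation; "contact_force": force on the tool from outside, world axes, zero at the start; "ft_torque": the same for the moment, N m; "gripper_width": opening from 0.0 (shut) to 1.0 (fully open).
Only numpy, scipy, OpenCV 4.12 (cv2) and the standard library are available. Lean on these libraries where they do the work, as an engineer would, in place of code of your own. Each camera call takes 0.05 s, during which the arm holds its last target.

## Working session

There is one attempt and no reset: what is moved stays moved. The work goes in short steps, Python scripts to look and compute and a tool call to move; the robot and the scene stay as the last step left them, time stands still between calls to the robot, and variables do not carry over. Pictures are saved under pics/ and viewed, and the job is handed in when it is done.

Besides the shell and the picture viewer there is one more tool, called after ">>>" in YAML: its name, and indented under it one key for each argument. carry_out: Moves the arm, as the interface text tells. Shift numbers are shares of 0.04 m and turn numbers shares of 5 degrees, none past 1 either way. Its arguments: {"type":"object","properties":{"moves":{"type":"array"}},"required":["moves"]}

```bash
mkdir -p pics; ls; python3 - <<'E'
from plant import state, grab_frame, manip
import cv2,numpy as np
print(state()); print(manip.grip_depth)
for n in("scene","side","wrist"):
    g=grab_frame(n); cv2.imwrite(f"pics/{n}0.png",g["frame"][:,:,::-1]); np.savez(f"{n}0.npz",**g)
    print(n,g["K"].tolist(),g.get("world_from_camera",g.get("hand_eye")).round(3).tolist())
E
```

```text
pics
{'time': 0.0, 'joint_pos': array([-1.18983699e-01,  5.33846861e-02,  1.61427597e+00,  2.39997639e-05,
        1.47603303e+00, -1.18979450e-01]), 'joint_vel': array([ 0.00118144,  0.00059142,  0.00248537, -0.00214835,  0.00073132,
        0.00034851]), 'joint_efforts': array([ 2.70554956e-04, -3.93670499e+01, -3.70175600e+01, -1.62778279e-04,
        6.93513779e-03, -6.06393527e-06]), 'tool_pos': array([6.24376119e-01, 9.19138091e-05, 2.30056555e-01]), 'tool_rot': array([-1.36557883e-04,  9.99999448e-01, -3.27225131e-06, -1.04167223e-03]), 'contact_force': array([-0.01465581, -0.3873563 , -0.62904989]), 'ft_torque': array([-0.00038014, -0.02307291,  0.05007171]), 'gripper_width': 1.0029992836451915}
0.0187
scene [[427.1960371777946, 0.0, 254.94406133778583], [0.0, 427.1960371777946, 190.56285582464594], [0.0, 0.0, 1.0]] [[0.723, 0.479, -0.498, 1.231], [0.691, -0.505, 0.517, -0.657], [-0.004, -0.717, -0.697, 0.945], [0.0, 0.0, 0.0, 1.0]]
side [[362.8973864932472, 0.0, 254.43833258551464], [0.0, 362.8973864932472, 194.66728734180927], [0.0, 0.0, 1.0]] [[0.73, -0.422, 0.537, -0.062], [-0.683, -0.43, 0.591, -0.706], [-0.019, -0.798, -0.602, 0.8], [0.0, 0.0, 0.0, 1.0]]
wrist [[337.51108225406176, 0.0, 258.07778284206586], [0.0, 337.51108225406176, 193.0070087371295], [0.0, 0.0, 1.0]] [[1.0, -0.001, -0.001, 0.0], [0.001, 0.964, 0.267, -0.068], [0.001, -0.267, 0.964, -0.142], [0.0, 0.0, 0.0, 1.0]]
```

View pics/scene0.png

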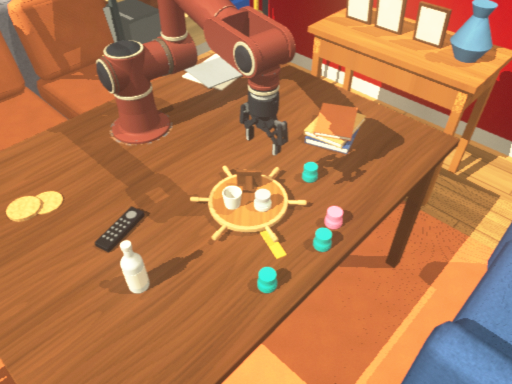

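View pics/side0.png

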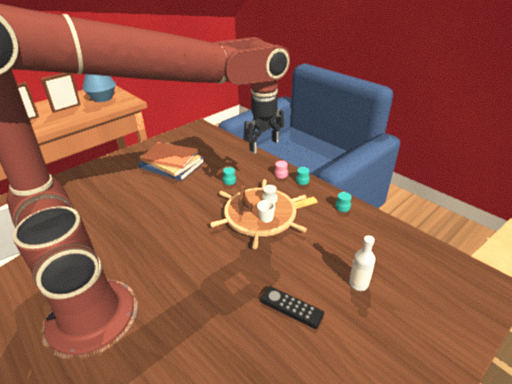

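View pics/wrist0.png

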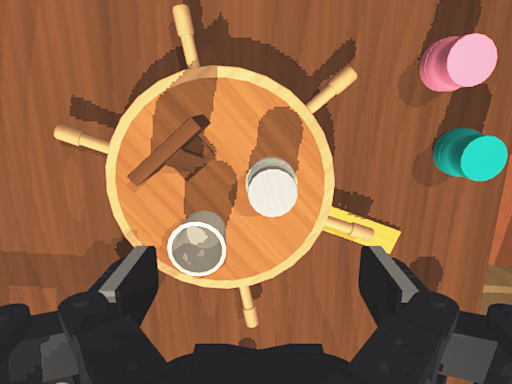

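```bash
cat > h.py <<'E'
import numpy as np,cv2
from scipy.spatial.transform import Rotation as R
from scipy.optimize import least_squares
def cloud(g,T):
    K=g["K"];z=g["z_map"];v,u=np.mgrid[:z.shape[0],:z.shape[1]]
    P=np.stack([(u-K[0,2])*z/K[0,0],(v-K[1,2])*z/K[1,1],z],-1)
    P=P@T[:3,:3].T+T[:3,3]; P[z<=0]=np.nan
    return P
def toolT(s):
    T=np.eye(4);q=s["tool_rot"];T[:3,:3]=R.from_quat([q[1],q[2],q[3],q[0]]).as_matrix();T[:3,3]=s["tool_pos"];return T
def circ(p):
    f=lambda a:np.hypot(p[:,0]-a[0],p[:,1]-a[1])-a[2]
    r=least_squares(f,[*np.median(p,0)[:2],.12],loss="soft_l1",f_scale=.003);return r.x
E
python3 - <<'E'
from h import *
s=dict(tool_rot=[-1.36557883e-04,9.99999448e-01,-3.27e-06,-1.0417e-03],tool_pos=[.624376,.0001,.230057])
for n in("wrist","scene","side"):
    g=dict(np.load(n+"0.npz"))
    T=toolT(s)@g["hand_eye"] if n=="wrist" else g["world_from_camera"]
    P=cloud(g,T); rgb=g["frame"].astype(int); hsv=cv2.cvtColor(g["frame"],cv2.COLOR_RGB2HSV)
    x,y,z=P[...,0],P[...,1],P[...,2]
    m=(abs(z-.032)<.006)&(np.hypot(x-.6,y)<.4)
    mm=cv2.morphologyEx(m.astype(np.uint8),cv2.MORPH_OPEN,np.ones((9,9)) if n=="wrist" else np.ones((3,3)))
    k,l,st,c=cv2.connectedComponentsWithStats(mm); i=1+st[1:,4].argmax(); mm=(l==i).astype(np.uint8)
    cn=max(cv2.findContours(mm,0,cv2.CHAIN_APPROX_NONE)[0],key=len)[:,0]
    p=P[cn[:,1],cn[:,0]];p=p[~np.isnan(p[:,0])]; c=circ(p); print(n,"circle",c,"ztop",np.nanmedian(z[mm>0]))
    r=np.hypot(x-c[0],y-c[1]);a=np.degrees(np.arctan2(y-c[1],x-c[0]))
    kn=(r>.135)&(r<.18)&(z>.014)&(z<.042); 
    k,l,st,cc=cv2.connectedComponentsWithStats(kn.astype(np.uint8))
    for i in range(1,k):
        if st[i,4]>15:
            q=l==i;print(" knob",st[i,4],cc[i].round(),"ang",np.median(a[q]).round(1),"rmax",r[q].max().round(3),"z",z[q].max().round(3))
    t=(hsv[...,0]>22)&(hsv[...,0]<32)&(hsv[...,1]>170)&(hsv[...,2]>140)&(r>.14)&(r<.25)&(z<.014)
    print(" tab",t.sum(),np.median(a[t]),r[t].min(),r[t].max())
    f=(r<.12)&(z>.075)&(z<.11);print(" tall n",f.sum(),)
    fr=(r<.10)&(z>.086)&(z<.1); q=P[fr][:,:2]
    if len(q)>5:
        cen=q.mean(0);w,V=np.linalg.eigh(np.cov(q.T));print(" frame top",cen,"ang",np.degrees(np.arctan2(cen[1]-c[1],cen[0]-c[0])),"r",np.hypot(*(cen-c[:2])),"normal",np.degrees(np.arctan2(V[1,0],V[0,0])),"ext",np.ptp(q@V,axis=0))
    print(" objs", [ (nm,np.nanmedian(P[mk],0).round(3).tolist()) for nm,mk in [("turq",(hsv[...,0]>80)&(hsv[...,0]<95)&(hsv[...,1]>120)&(z>0)&(z<.08)),("pink",(hsv[...,0]>160)&(hsv[...,1]>60)&(hsv[...,1]<150)&(hsv[...,2]>180)&(z>0)&(z<.08))]])
E
```

```text
wrist circle [ 0.58599114 -0.01371451  0.11433787] ztop 0.03156824834072758
 knob 628 [184.  24.] ang 101.6 rmax 0.169 z 0.033
 knob 551 [340.  82.] ang 39.9 rmax 0.169 z 0.033
 knob 570 [ 74. 136.] ang 162.7 rmax 0.175 z 0.033
 knob 455 [357. 231.] ang -20.9 rmax 0.175 z 0.032
 knob 411 [250. 311.] ang -79.9 rmax 0.18 z 0.032
 tab 2 -26.746851427421635 0.15050605476262036 0.16431329811432108
 tall n 4458
 frame top [0.5461653  0.02634928] ang 134.82934884993918 r 0.056490743585164954 normal -49.12540536499159 ext [0.0121852 0.0762402]
 objs [('turq', [0.83, 0.016, 0.05]), ('pink', [0.81, 0.096, 0.05])]
scene circle [ 0.59614555 -0.04246611  0.0962125 ] ztop 0.03118208756127383
 knob 42 [227. 172.] ang 155.2 rmax 0.18 z 0.034
 knob 58 [270. 175.] ang 102.6 rmax 0.179 z 0.034
 knob 56 [195. 199.] ang -146.3 rmax 0.168 z 0.033
 knob 67 [297. 202.] ang 48.2 rmax 0.178 z 0.033
 knob 38 [214. 236.] ang -80.3 rmax 0.154 z 0.032
 knob 50 [273. 237.] ang -13.0 rmax 0.16 z 0.033
 tab 24 -17.97304559081222 0.14033011860763367 0.1995857236377232
 tall n 430
 frame top [0.55115098 0.02053743] ang 125.53288346862927 r 0.07742065570333917 normal -86.17142342049488 ext [0.0843621  0.14560307]
 objs [('turq', [0.83, -0.007, 0.047]), ('pink', [0.829, 0.085, 0.027])]
side circle [ 0.57930977 -0.03256136  0.10852037] ztop 0.0322935968045725
 knob 27 [263. 183.] ang 43.4 rmax 0.18 z 0.034
 knob 41 [226. 195.] ang 99.6 rmax 0.18 z 0.034
 knob 43 [301. 198.] ang -15.4 rmax 0.175 z 0.034
 knob 54 [216. 223.] ang 157.3 rmax 0.174 z 0.033
 knob 46 [301. 228.] ang -77.3 rmax 0.165 z 0.033
 knob 43 [255. 244.] ang -141.2 rmax 0.166 z 0.033
  return _methods._mean(a, axis=axis, dtype=dtype,
  ret = ret.dtype.type(ret / rcount)
Traceback (most recent call last):
ValueError: zero-size array to reduction operation minimum which has no identity
```

```bash
cat >> h.py <<'E'
def fit(P,c0=(.586,-.014),th0=40.,zoff=0,known=None):
    """joint fit of centre & knob angle (mod 60): knob top points near radial lines; tray rim radius .12"""
    x,y,z=P[...,0],P[...,1],P[...,2]-zoff
    c=np.array(c0,float);th=np.radians(th0)
    for it in range(6):
        r=np.hypot(x-c[0],y-c[1]);a=np.arctan2(y-c[1],x-c[0])
        b=r*np.sin((a-th+np.pi/6)%(np.pi/3)-np.pi/6)
        kn=(r>.128)&(r<.176)&(z>.019)&(z<.04)&(abs(b)<(.02 if it<2 else .012))
        q=P[kn][:,:2]
        rim=(r>.113)&(r<.1235)&(z>.026)&(z<.038)&(abs(b)>.015)
        m=rim.astype(np.uint8)
        # outermost rim point per degree bin
        aa=np.degrees(a[rim]).astype(int);rr=r[rim];pp=P[rim][:,:2]
        e=np.array([pp[aa==k][np.argsort(rr[aa==k])[-3:]].mean(0) for k in np.unique(aa) if (aa==k).sum()>8]).reshape(-1,2)
        def f(v):
            cx,cy,t=v
            d=q-[cx,cy];ar=np.arctan2(d[:,1],d[:,0]);rho=np.hypot(*d.T)
            k=rho*np.sin((ar-t+np.pi/6)%(np.pi/3)-np.pi/6)
            out=k/np.sqrt(len(k))
            if known is None: out=np.r_[out,(np.hypot(*(e-[cx,cy]).T)-.119)/np.sqrt(max(len(e),1))*.7]
            else: out=np.r_[out,(np.array([cx,cy])-known)*100]
            return out
        s=least_squares(f,[*c,th],x_scale=[.01,.01,.1]);c=s.x[:2];th=s.x[2]
    return c,np.degrees(th),len(q),len(e),np.sqrt((s.fun**2).sum())
def frame(P,c):
    x,y,z=P[...,0],P[...,1],P[...,2];r=np.hypot(x-c[0],y-c[1])
    fr=(r<.085)&(z>.088)&(z<.1)
    q=P[fr][:,:2].astype(np.float32)
    (cx,cy),(w,h),ang=cv2.minAreaRect(q*1000)
    cen=np.array([cx,cy])/1000;n=np.radians(ang if w<h else ang+90)
    d=cen-c[:2]; v=np.array([np.cos(n),np.sin(n)]); 
    if v@d<0:v=-v
    return cen,np.degrees(np.arctan2(d[1],d[0])),np.hypot(*d),np.degrees(np.arctan2(v[1],v[0])),(w,h)
def tab(P,g,c):
    hsv=cv2.cvtColor(g["frame"],cv2.COLOR_RGB2HSV);x,y,z=P[...,0],P[...,1],P[...,2];r=np.hypot(x-c[0],y-c[1])
    t=(hsv[...,0]>20)&(hsv[...,0]<34)&(hsv[...,1]>170)&(hsv[...,2]>130)&(r>.125)&(r<.24)&(z<.013)&(z>-.008)
    k,l,st,_=cv2.connectedComponentsWithStats(t.astype(np.uint8))
    if k<2:return None
    q=P[l==1+st[1:,4].argmax()];cen=(q.min(0)+q.max(0))/2
    (cx,cy),(w,h),ang=cv2.minAreaRect((q[:,:2]*1000).astype(np.float32))
    d=np.array([cx,cy])/1000-c[:2]
    return len(q),np.degrees(np.arctan2(d[1],d[0])),np.hypot(*d),(w,h,ang),np.median(q[:,2]),np.hypot(*(q[:,:2]-c[:2]).T).max()
E
python3 - <<'E'
from h import *
s=dict(tool_rot=[-1.36557883e-04,9.99999448e-01,-3.27e-06,-1.0417e-03],tool_pos=[.624376,.0001,.230057])
g=dict(np.load("wrist0.npz"));print(g["frame"][230:240:3,380],cv2.cvtColor(g["frame"],cv2.COLOR_RGB2HSV)[230:240:3,380])
for n in("wrist","scene","side"):
    g=dict(np.load(n+"0.npz"))
    T=toolT(s)@g["hand_eye"] if n=="wrist" else g["world_from_camera"]
    P=cloud(g,T);f=fit(P);print(n,f)
    try: print(" frame",frame(P,f[0]))
    except Exception as e: print(e)
    print(" tab",tab(P,g,f[0]))
    hsv=cv2.cvtColor(g["frame"],cv2.COLOR_RGB2HSV);z=P[...,2]
    for nm,mk in [("turq",(hsv[...,0]>75)&(hsv[...,0]<98)&(hsv[...,1]>120)),("pink",(hsv[...,0]>160)&(hsv[...,1]>60)&(hsv[...,1]<170)&(hsv[...,2]>180))]:
        mk=mk&(z>.01)&(z<.08);k,l,st,_=cv2.connectedComponentsWithStats(mk.astype(np.uint8))
        for i in range(1,k):
            if st[i,4]>40: q=P[l==i];print(nm,((q.min(0)+q.max(0))/2).round(3),np.ptp(q,axis=0).round(3))
E
```

```text
[[247 227  96]
 [247 229  97]
 [246 223  93]
 [247 229  96]] [[ 26 156 247]
 [ 26 155 247]
 [ 25 159 246]
 [ 26 156 247]]
wrist (array([ 0.58460938, -0.0190461 ]), np.float64(40.89972339180054), 3096, 216, np.float64(0.0040861120555306255))
 frame (array([0.54489661, 0.02543508]), np.float64(131.75845497632218), np.float64(0.05962952091119163), np.float64(130.77381134033203), (76.2403564453125, 12.1800537109375))
 tab (2, np.float64(-14.792279189227925), np.float64(0.13811616913869404), (1.4906368255615234, 0.0, 165.11451721191406), np.float64(0.003202477817727728), np.float64(0.13886148721067565))
turq [0.838 0.014 0.032] [0.048 0.048 0.043]
pink [0.812 0.101 0.032] [0.049 0.05  0.043]
scene (array([ 0.58770963, -0.02337491]), np.float64(40.9722366814596), 383, 0, np.float64(0.0038905388121913674))
 frame (array([0.54566669, 0.02406639]), np.float64(131.54767056952633), np.float64(0.06338995075805098), np.float64(132.24504852294922), (72.86016082763672, 17.317882537841797))
 tab (8, np.float64(-24.076530427365146), np.float64(0.20046973849019784), (2.2949225902557373, 24.54403305053711, 75.75969696044922), np.float64(0.001796044378344408), np.float64(0.21238989940984088))
turq [0.645 0.207 0.033] [0.045 0.049 0.046]
turq [0.845 0.01  0.032] [0.045 0.046 0.045]
turq [ 0.822 -0.192  0.033] [0.047 0.046 0.045]
pink [0.82  0.094 0.031] [0.042 0.039 0.042]
side (array([ 0.58236572, -0.02255786]), np.float64(40.96421274655339), 305, 0, np.float64(0.003825526458799503))
 frame (array([0.54530774, 0.024619  ]), np.float64(128.15005018479005), np.float64(0.05999124559645286), np.float64(130.14508819580078), (77.3178482055664, 12.846251487731934))
 tab None
turq [0.837 0.01  0.034] [0.046 0.044 0.048]
turq [0.638 0.205 0.032] [0.045 0.047 0.044]
turq [ 0.817 -0.193  0.033] [0.049 0.045 0.046]
pink [0.81  0.094 0.033] [0.043 0.037 0.042]
```

```bash
sed -i 's/hsv\[...,1\]>170)&(hsv\[...,2\]>130/hsv[...,1]>135)\&(hsv[...,2]>130/' h.py
python3 - <<'E'
from h import *
s=dict(tool_rot=[-1.36557883e-04,9.99999448e-01,-3.27e-06,-1.0417e-03],tool_pos=[.624376,.0001,.230057])
for n in("wrist","scene","side"):
    g=dict(np.load(n+"0.npz"))
    T=toolT(s)@g["hand_eye"] if n=="wrist" else g["world_from_camera"]
    P=cloud(g,T);f=fit(P);print(n,tab(P,g,f[0]), [np.nanmedian(P[...,2][300:310,200:230])])
    c=f[0]
    r=np.hypot(P[...,0]-c[0],P[...,1]-c[1]);a=np.degrees(np.arctan2(P[...,1]-c[1],P[...,0]-c[0]))
    if n=="wrist":
        # rim outer radius vs angle (points with z>.026)
        m=(P[...,2]>.027)&(P[...,2]<.036)&(r<.126)
        for k in range(-180,180,20):
            q=m&(abs(a-k-10)<3); print(k+10,q.sum(),np.percentile(r[q],99).round(4) if q.sum()else 0,end='; ')
    g2=g["frame"].copy();P2=(np.nan_to_num(P)[...,2])
im=cv2.imread("pics/wrist0.png");cv2.imwrite("pics/tabcrop.png",cv2.resize(im[180:270,290:420],None,fx=5,fy=5,interpolation=0))
im=cv2.imread("pics/side0.png");cv2.imwrite("pics/sidecrop.png",cv2.resize(im[165:260,190:330],None,fx=5,fy=5,interpolation=0))
E
```

```text
wrist (1061, np.float64(-20.75966723120775), np.float64(0.17052780569498202), (29.545021057128906, 88.64982604980469, 69.59043884277344), np.float64(0.0030568613632885877), np.float64(0.21494126198951524)) [np.float64(-0.0007678504350227822)]
-170 638 0.1187; -150 605 0.1191; -130 221 0.1185; -110 166 0.1195; -90 313 0.1195; -70 560 0.1185; -50 576 0.1186; -30 460 0.1181; -10 379 0.1184; 10 411 0.1176; 30 583 0.1179; 50 749 0.118; 70 777 0.1176; 90 785 0.1179; 110 563 0.118; 130 537 0.1184; 150 463 0.1181; 170 503 0.1187; scene (243, np.float64(-19.315457818619695), np.float64(0.16994942632696086), (35.21470642089844, 87.676513671875, 68.82162475585938), np.float64(0.0030592182755472264), np.float64(0.2137655689223514)) [np.float64(-0.0010022390272470538)]
side (5, np.float64(-23.063921101712793), np.float64(0.14056367786268198), (10.768152236938477, 3.709623336791992, 40.78373718261719), np.float64(0.002895726411844435), np.float64(0.1417550237939291)) [np.float64(-0.00013629802139347724)]
```

View pics/tabcrop.png

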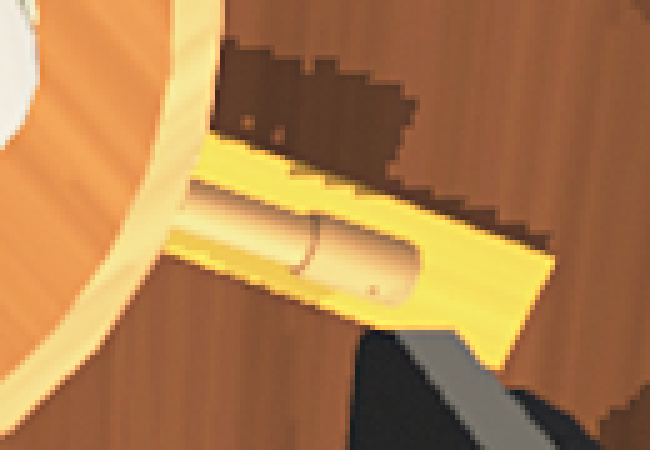

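View pics/sidecrop.png

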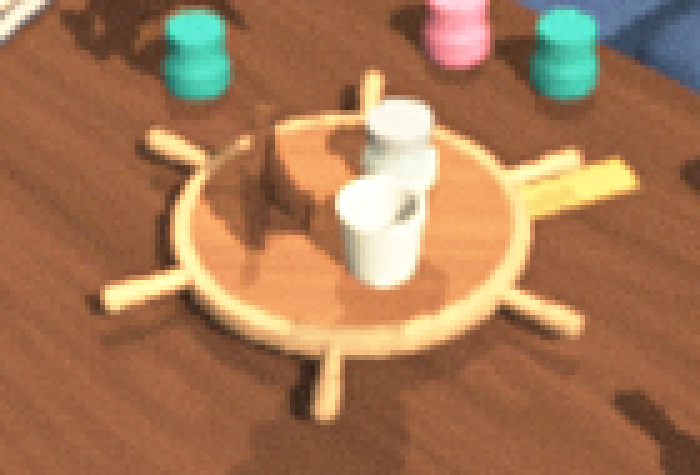

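>>> carry_out:
  moves:
    - [[0, 0, 0, -0.55, -0.65, 0, -1], [0, 0, 0, -0.55, -0.65, 0, -1], [0, 0, 0, -0.55, -0.65, 0, -1], [0, 0, 0, -0.55, -0.65, 0, -1], [0, 0, 0, -0.53, -0.66, 0, -1], [0, 0, -0.73, 0, 0, 0, -1], [0, 0, -0.73, 0, 0, 0, -1], [0, 0, -0.72, 0, 0, 0, -1]]

```text
time: 0.82
tool_pos: [0.5151, 0.1311, 0.231]
tool_rot: [0.0, 0.995, 0.097, -0.0]
contact_force: [-0.4, 0.3, 0.1]
gripper_width: 0.001
```

```bash
cat > look.py <<'E'
import sys
from h import *
from plant import state,grab_frame
n=sys.argv[1];known=np.array([float(v) for v in sys.argv[2:4]]) if len(sys.argv)>3 else None
th0=float(sys.argv[4]) if len(sys.argv)>4 else 41
for cam in sys.argv[5:] or ["wrist"]:
    s=state();g=grab_frame(cam)
    T=toolT(s)@g["hand_eye"] if cam=="wrist" else g["world_from_camera"]
    P=cloud(g,T);f=fit(P,known if known is not None else (.5846,-.019),th0,known=known);print(cam,"fit",f)
    for fn in (lambda:frame(P,f[0]),lambda:tab(P,g,f[0])):
        try: print(fn())
        except Exception as e: print("x",e)
    cv2.imwrite(f"pics/{cam}{n}.png",g["frame"][:,:,::-1]);np.savez(f"{cam}{n}.npz",P=P,**g)
s=state();T=toolT(s);c=f[0];d=T[:2,3]-c
print("t",s["time"],"tcp",s["tool_pos"].round(4),"r",np.hypot(*d),"ang",np.degrees(np.arctan2(d[1],d[0])),"yaw",np.degrees(np.arctan2(T[1,0],T[0,0])),"F",s["contact_force"].round(2))
E
python3 look.py 1
```

```text
wrist fit (array([ 0.58332956, -0.01832479]), np.float64(40.890950018264434), 1733, 83, np.float64(0.004026254772421097))
(array([0.57219751, 0.04986594]), np.float64(99.27167837497748), np.float64(0.06909339355007836), np.float64(51.04422378540039), (3.760979175567627, 11.910111427307129))
(2, np.float64(-20.594476531249395), np.float64(0.14251326089575386), (1.5417075157165527, 0.0, 176.88438415527344), np.float64(0.002848512294466754), np.float64(0.14324871090190888))
t 0.8667 tcp [0.5153 0.1308 0.231 ] r 0.16392277515132098 ang 114.5343147818111 yaw 11.234881255043444 F [-0.52 -0.48 -0.05]
```

View pics/wrist1.png

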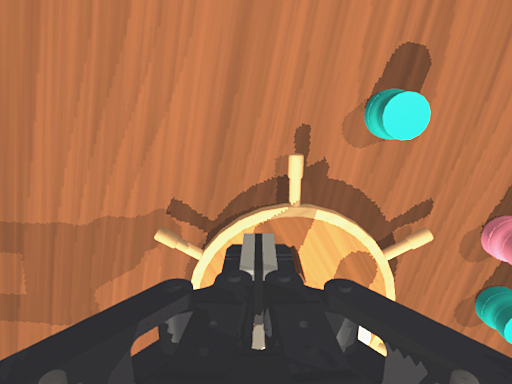

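>>> carry_out:
  moves:
    - [[0, 0, 0, 0, 0, 0.8, -1], [0, 0, 0, 0, 0, 0.9, -1], [0, 0, 0, 0, 0, 0.9, -1], [0, 0, 0, 0, 0, 0.9, -1], [0, 0, 0, 0, 0, 0.9, -1], [0, 0, 0, 0, 0, 0.7, -1], [0, 0, 0, 0, 0, 0.3, -1], [0, 0, 0, 0, 0, 0, -1]]

```text
time: 1.53
tool_pos: [0.5127, 0.1299, 0.0116]
tool_rot: [0.0, 0.996, 0.094, -0.004]
contact_force: [-1.1, -0.5, -0.2]
gripper_width: 0.003
```

>>> carry_out:
  moves:
    - [[0, 0, 0, 0.15, 0, -0.02, -1], [0, 0, 0, 0.1, 0, -0.02, -1], [0, 0, 0, 0.05, 0, 0, -1], [0, 0, 0, 0.05, 0, 0, -1], [0, 0, 0, 0.05, 0, 0, -1], [0, 0, 0, 0.03, 0, 0, -1]]

```text
time: 2.03
tool_pos: [0.5336, 0.1338, 0.0179]
tool_rot: [-0.0, 0.995, 0.095, 0.001]
contact_force: [-0.2, 0.3, -0.5]
gripper_width: 0.004
```

```bash
python3 look.py 2 .5842 -.0187 41 scene wrist
```

```text
scene fit (array([ 0.58420015, -0.01870023]), np.float64(40.99190780867388), 382, 0, np.float64(0.005586611923472113))
(array([0.54727307, 0.0223299 ]), np.float64(131.98718664508993), np.float64(0.055200368866014524), np.float64(131.59565353393555), (73.00257110595703, 18.771961212158203))
(254, np.float64(-20.32975955930701), np.float64(0.17150654390521158), (34.285343170166016, 93.8929443359375, 68.64250183105469), np.float64(0.0027338612630262715), np.float64(0.21868999209794932))
wrist fit (array([ 0.5842, -0.0187]), np.float64(41.473537896570505), 2059, 4, np.float64(0.005106537362610531))
(array([0., 0.]), np.float64(178.16661193392963), np.float64(0.5844992173721397), np.float64(90.0), (0.0, 0.0))
None
t 2.1333 tcp [0.5331 0.1337 0.0173] r 0.16075340877530014 ang 108.53875972059177 yaw 10.899814756006998 F [0.11 0.34 0.79]
```

View pics/wrist2.png

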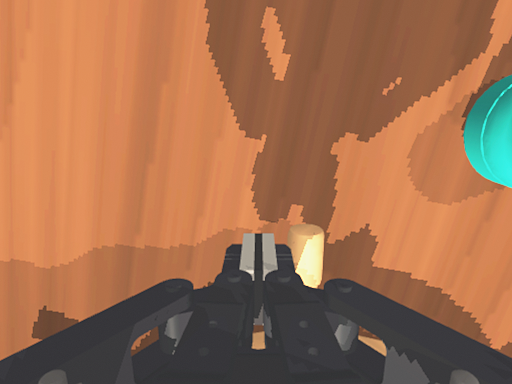

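View pics/scene2.png

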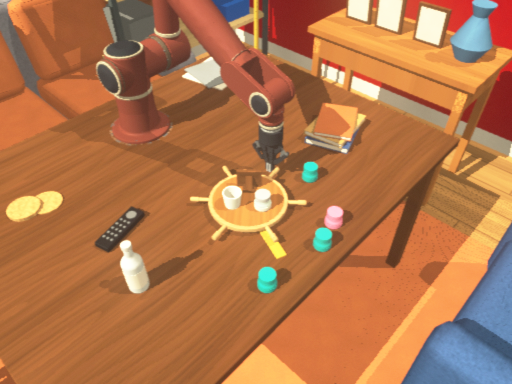

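>>> carry_out:
  moves:
    - [[0, 0, 0.2, 0.07, -0.009, 0.04, -1], [0, 0, 0.4, 0.139, -0.016, 0.03, -1], [0, 0, 0.6, 0.209, -0.022, 0, -1], [0, 0, 0.6, 0.209, -0.022, 0, -1], [0, 0, 0.6, 0.209, -0.022, 0, -1], [0, 0, 0.6, 0.209, -0.022, 0, -1], [0, 0, 0.4, 0.139, -0.016, 0, -1], [0, 0, 0.2, 0.07, -0.009, 0, -1]]

```text
time: 2.8
tool_pos: [0.5825, 0.142, 0.0137]
tool_rot: [0.0, 0.998, -0.063, -0.0]
contact_force: [-0.6, 0.6, -0.1]
gripper_width: -0.002
```

```bash
python3 look.py 3 .5842 -.0187 23 wrist scene
```

```text
wrist fit (array([ 0.5842, -0.0187]), np.float64(23.5395319262527), 2189, 0, np.float64(0.005307137330538957))
(array([0., 0.]), np.float64(178.1666118064905), np.float64(0.5844992162882148), np.float64(90.0), (0.0, 0.0))
None
scene fit (array([ 0.58420014, -0.01870024]), np.float64(22.95886193544076), 382, 0, np.float64(0.0058382243697698835))
(array([0.56239331, 0.03389694]), np.float64(112.5189295769606), np.float64(0.05693856643177066), np.float64(114.27730941772461), (75.09341430664062, 17.221904754638672))
(293, np.float64(-20.514196981661406), np.float64(0.17162264082929762), (34.56968307495117, 93.28765869140625, 69.2973403930664), np.float64(0.0029221929497488253), np.float64(0.21832999151119484))
t 2.9 tcp [0.5824 0.1419 0.0139] r 0.16059898937397504 ang 90.62708260547682 yaw -7.1084097268300255 F [ 0.14  0.37 -0.1 ]
```

View pics/scene3.png

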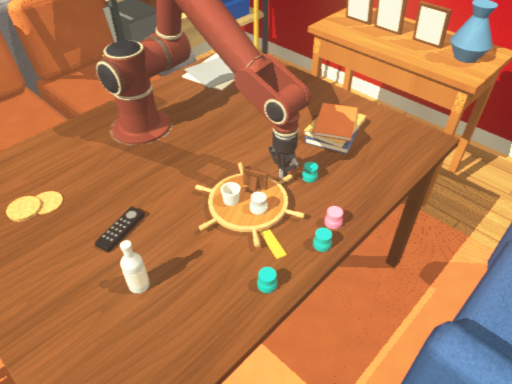

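>>> carry_out:
  moves:
    - [[0, 0, 0.2, 0.07, -0.009, 0, -1], [0, 0, 0.4, 0.139, -0.016, 0, -1], [0, 0, 0.6, 0.209, -0.022, 0, -1], [0, 0, 0.6, 0.209, -0.022, 0, -1], [0, 0, 0.6, 0.209, -0.022, 0, -1], [0, 0, 0.6, 0.209, -0.022, 0, -1], [0, 0, 0.6, 0.209, -0.022, 0, -1], [0, 0, 0.6, 0.209, -0.022, 0, -1]]

```text
time: 3.57
tool_pos: [0.6397, 0.1319, 0.0138]
tool_rot: [-0.0, 0.97, -0.244, -0.0]
contact_force: [0.3, 0.0, -0.5]
gripper_width: 0.001
```

>>> carry_out:
  moves:
    - [[0, 0, 0.6, 0.209, -0.022, 0, -1], [0, 0, 0.6, 0.209, -0.022, 0, -1], [0, 0, 0.6, 0.209, -0.022, 0, -1], [0, 0, 0.6, 0.209, -0.022, 0, -1], [0, 0, 0.6, 0.209, -0.022, 0, -1], [0, 0, 0.6, 0.209, -0.022, 0, -1], [0, 0, 0.4, 0.139, -0.016, 0, -1], [0, 0, 0.2, 0.07, -0.009, 0, -1]]

```text
time: 4.23
tool_pos: [0.6903, 0.1012, 0.014]
tool_rot: [-0.0, 0.909, -0.416, -0.0]
contact_force: [-0.6, 1.0, 0.1]
gripper_width: 0.002
```

```bash
python3 look.py 4 .5842 -.0187 41 side scene
```

```text
side fit (array([ 0.58419988, -0.01870021]), np.float64(41.178042773566055), 290, 0, np.float64(0.004887295870715152))
(array([0.60270886, 0.03706995]), np.float64(71.64004837068127), np.float64(0.05876132599500813), np.float64(70.2805404663086), (17.107614517211914, 73.03760528564453))
(11, np.float64(-23.37740040205484), np.float64(0.15811643485836072), (19.427305221557617, 11.725481986999512, 13.1520414352417), np.float64(0.002994713478463029), np.float64(0.16611053493593084))
scene fit (array([ 0.58420015, -0.01870018]), np.float64(41.18440802297371), 398, 0, np.float64(0.005813866568555636))
(array([0.60636157, 0.03493657]), np.float64(67.55075355913009), np.float64(0.05803473100085486), np.float64(70.66707611083984), (12.389538764953613, 74.80473327636719))
(251, np.float64(-20.363976828972287), np.float64(0.17060319848145974), (34.001609802246094, 92.55258178710938, 69.92591857910156), np.float64(0.002756027595764765), np.float64(0.21730491712871705))
t 4.3333 tcp [0.6901 0.1012 0.0141] r 0.15996779150703294 ang 48.52650607582305 yaw -49.11383236629129 F [-0.46 -0.23  0.33]
```

View pics/scene4.png

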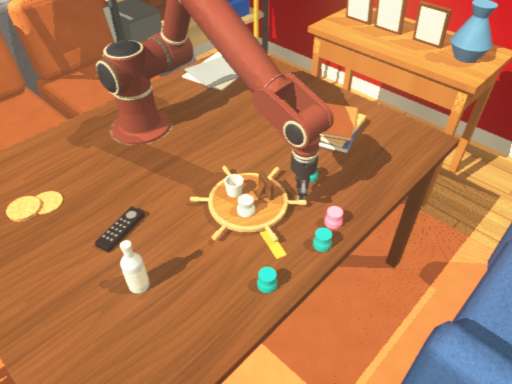

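>>> carry_out:
  moves:
    - [[0, 0, 0.2, 0.07, -0.009, 0, -1], [0, 0, 0.4, 0.139, -0.016, 0, -1], [0, 0, 0.6, 0.209, -0.022, 0, -1], [0, 0, 0.6, 0.209, -0.022, 0, -1], [0, 0, 0.6, 0.209, -0.022, 0, -1], [0, 0, 0.6, 0.209, -0.022, 0, -1], [0, 0, 0.6, 0.209, -0.022, 0, -1], [0, 0, 0.6, 0.209, -0.022, 0, -1]]

```text
time: 5.0
tool_pos: [0.726, 0.0556, 0.014]
tool_rot: [-0.0, 0.818, -0.575, -0.0]
contact_force: [-0.8, 1.3, 0.3]
gripper_width: -0.005
```

>>> carry_out:
  moves:
    - [[0, 0, 0.6, 0.209, -0.022, 0, -1], [0, 0, 0.6, 0.209, -0.022, 0, -1], [0, 0, 0.6, 0.209, -0.022, 0, -1], [0, 0, 0.6, 0.209, -0.022, 0, -1], [0, 0, 0.6, 0.209, -0.022, 0, -1], [0, 0, 0.6, 0.209, -0.022, 0, -1], [0, 0, 0.4, 0.139, -0.016, 0, -1], [0, 0, 0.2, 0.07, -0.009, 0, -1]]

```text
time: 5.67
tool_pos: [0.7432, -0.0011, 0.0142]
tool_rot: [0.0, -0.7, 0.715, -0.0]
contact_force: [0.5, 1.0, 0.2]
gripper_width: 0.001
```

```bash
python3 look.py 5 .5842 -.0187 59 side scene
```

```text
side fit (array([ 0.58419988, -0.01870017]), np.float64(59.22110312425745), 311, 0, np.float64(0.0051045931649532006))
(array([0.63619336, 0.0081934 ]), np.float64(27.350215510445707), np.float64(0.05853704422282132), np.float64(27.83059883117676), (16.57893180847168, 73.80706787109375))
(6, np.float64(-26.273886331117257), np.float64(0.14074482049486872), (7.097258567810059, 13.693553924560547, 40.10813903808594), np.float64(0.003374704435327558), np.float64(0.14835029270509217))
scene fit (array([ 0.5842001 , -0.01870016]), np.float64(59.49345795282259), 326, 0, np.float64(0.005467464504839041))
(array([0.63934534, 0.00674686]), np.float64(24.771179255672067), np.float64(0.06073342216945564), np.float64(28.847644805908203), (12.342665672302246, 76.68336486816406))
(297, np.float64(-20.444906275587392), np.float64(0.17178769293534019), (34.34254455566406, 93.29888916015625, 69.39766693115234), np.float64(0.0028102970894108292), np.float64(0.21907392918397306))
t 5.7667 tcp [ 0.7429 -0.001   0.0141] r 0.15970157901430232 ang 6.360237397434036 yaw -91.10821831795376 F [0.16 0.28 0.45]
```

View pics/scene5.png

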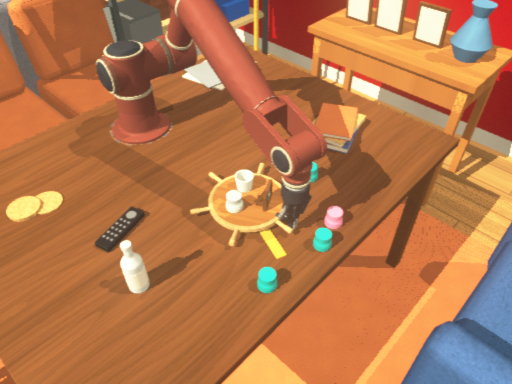

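>>> carry_out:
  moves:
    - [[0, 0, 0.2, 0.07, -0.009, 0, -1], [0, 0, 0.4, 0.139, -0.016, 0, -1], [0, 0, 0.6, 0.209, -0.022, 0, -1], [0, 0, 0.6, 0.209, -0.022, 0, -1], [0, 0, 0.6, 0.209, -0.022, 0, -1], [0, 0, 0.6, 0.209, -0.022, 0, -1], [0, 0, 0.6, 0.209, -0.022, 0, -1], [0, 0, 0.6, 0.209, -0.022, 0, -1]]

```text
time: 6.43
tool_pos: [0.739, -0.0589, 0.0141]
tool_rot: [0.0, -0.558, 0.83, -0.0]
contact_force: [1.8, 0.4, -1.3]
gripper_width: 0.0
```

>>> carry_out:
  moves:
    - [[0, 0, 0.6, 0.209, -0.022, 0, -1], [0, 0, 0.6, 0.209, -0.022, 0, -1], [0, 0, 0.6, 0.209, -0.022, 0, -1], [0, 0, 0.6, 0.209, -0.022, 0, -1], [0, 0, 0.6, 0.209, -0.022, 0, -1], [0, 0, 0.6, 0.209, -0.022, 0, -1], [0, 0, 0.4, 0.139, -0.016, 0, -1], [0, 0, 0.2, 0.07, -0.009, 0, -1]]

```text
time: 7.1
tool_pos: [0.7139, -0.1125, 0.0142]
tool_rot: [0.0, -0.397, 0.918, -0.0]
contact_force: [0.7, 0.3, -0.2]
gripper_width: 0.002
```

```bash
python3 look.py 6 .5842 -.0187 17 side scene wrist
```

```text
side fit (array([ 0.58419989, -0.01870019]), np.float64(17.005891176572575), 312, 0, np.float64(0.004987361641411192))
(array([ 0.62213458, -0.0494901 ]), np.float64(-39.06470986146686), np.float64(0.04885753730536547), np.float64(-51.412803649902365), (114.02755737304688, 52.2120361328125))
(1, np.float64(-21.534530354404332), np.float64(0.20570485760801183), (0.0, 0.0, 0.0), np.float64(0.003788195280120865), np.float64(0.20570483782848165))
scene fit (array([ 0.58420025, -0.01870024]), np.float64(16.762401771768708), 325, 0, np.float64(0.00612986210057812))
(array([0., 0.]), np.float64(178.16658884172045), np.float64(0.5844994741420524), np.float64(90.0), (0.0, 0.0))
(254, np.float64(-20.402453641085764), np.float64(0.17502096408462592), (33.18175506591797, 86.30352783203125, 69.06600189208984), np.float64(0.00258856628265558), np.float64(0.2182478269834138))
wrist fit (array([ 0.5842, -0.0187]), np.float64(16.909881823397363), 2395, 5, np.float64(0.005165726716557678))
(array([0., 0.]), np.float64(178.16661170538458), np.float64(0.5844992118646867), np.float64(90.0), (0.0, 0.0))
(2336, np.float64(-20.45110077243303), np.float64(0.17885815027969298), (33.467655181884766, 72.99828338623047, 69.5060043334961), np.float64(0.003239242342253368), np.float64(0.21574155605896597))
t 7.25 tcp [ 0.7139 -0.1119  0.0141] r 0.1597763630140169 ang -35.70587224853605 yaw -133.06421223485063 F [0.08 0.76 0.85]
```

View pics/scene6.png

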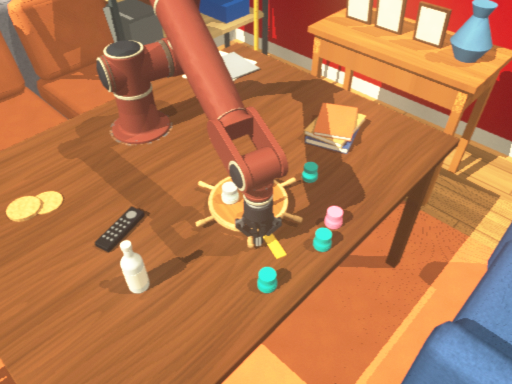

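>>> carry_out:
  moves:
    - [[0, 0, 0.2, 0.07, -0.009, 0, -1], [0, 0, 0.4, 0.139, -0.016, 0, -1], [0, 0, 0.4, 0.139, -0.016, 0, -1], [0, 0, 0.3, 0.105, -0.013, 0, -1], [0, 0, 0.15, 0.052, -0.007, 0, -1], [0, 0, 0, 0, 0, 0, -1]]

```text
time: 7.75
tool_pos: [0.701, -0.1281, 0.014]
tool_rot: [-0.0, -0.339, 0.941, 0.0]
contact_force: [-0.0, 0.3, 0.8]
gripper_width: 0.002
```

```bash
python3 look.py 7 .5842 -.0187 9.6 side scene wrist
```

```text
side fit (array([ 0.58419992, -0.01870018]), np.float64(9.6468800124363), 306, 0, np.float64(0.005134092579980061))
(array([ 0.60111963, -0.0564641 ]), np.float64(-65.8657580209166), np.float64(0.04138103680359472), np.float64(-68.72339630126953), (136.7381134033203, 63.22454071044922))
(3, np.float64(-18.095194942635988), np.float64(0.15582939042462973), (14.363327026367188, 2.424445867538452, 54.93607711791992), np.float64(0.004269609576420974), np.float64(0.15921821722006219))
scene fit (array([ 0.58420023, -0.01870027]), np.float64(9.37857372305916), 318, 0, np.float64(0.006072193878476557))
(array([ 0.65443512, -0.01162892]), np.float64(5.7492463535221665), np.float64(0.07058996656859422), np.float64(42.67526626586914), (8.588754653930664, 16.915727615356445))
(269, np.float64(-20.43857080758507), np.float64(0.17358850342196833), (34.52769088745117, 90.01292419433594, 67.92633056640625), np.float64(0.002991539943002053), np.float64(0.21876548256138453))
wrist fit (array([ 0.5842, -0.0187]), np.float64(9.700951725604385), 2390, 4, np.float64(0.005182250362000598))
(array([0., 0.]), np.float64(178.16661171763405), np.float64(0.5844992116794249), np.float64(90.0), (0.0, 0.0))
(1629, np.float64(-20.268460827762656), np.float64(0.18425280086264456), (34.90148162841797, 62.81623840332031, 69.43869018554688), np.float64(0.002980956884300473), np.float64(0.21597840295194498))
t 7.9 tcp [ 0.7013 -0.1278  0.0141] r 0.1600660888873794 ang -42.97664937655353 yaw -140.32373510582713 F [-0.12 -0.15  0.04]
```

>>> carry_out:
  moves:
    - [[0, 0, 0, -0.1, 0, 0, -1], [0, 0, 0, -0.3, 0, 0, -1], [0, 0, 0, -0.1, -0.1, -0.3, -1], [0, 0, 0, 0, -0.2, -0.8, -1], [0, 0, 0, 0, 0, -0.9, -1], [0, 0, 0, 0, 0, -0.9, -1], [0, 0, 0, 0, 0, -0.9, -1], [0, 0, 0, 0, 0, -0.9, -1]]

```text
time: 8.57
tool_pos: [0.725, -0.124, 0.2053]
tool_rot: [0.001, -0.339, 0.941, -0.0]
contact_force: [-0.5, 0.0, -0.3]
gripper_width: -0.003
```

>>> carry_out:
  moves:
    - [[0, 0, 0, 0, -0.7, -0.6, 1], [0, 0, 0, 0, -0.7, -0.6, 1], [0, 0, 0, 0, 0, 0, 1], [0, 0, 0, 0, 0, 0, 1], [0, 0, 0, 0, 0, 0, 1]]

```text
time: 8.98
tool_pos: [0.7601, -0.1669, 0.2497]
tool_rot: [-0.0, -0.339, 0.941, 0.0]
contact_force: [0.7, 0.3, -0.6]
gripper_width: 0.711
```

```bash
python3 look.py 8 .5842 -.0187 9.6 side scene wrist
```

```text
side fit (array([ 0.58419989, -0.01870021]), np.float64(9.46586672512841), 295, 0, np.float64(0.00506146242888433))
(array([ 0.63974414, -0.04078096]), np.float64(-21.67951810483865), np.float64(0.059772261654172175), np.float64(-21.258064270019535), (82.26091766357422, 14.644779205322266))
(1, np.float64(-19.348357704209), np.float64(0.2143635517782848), (0.0, 0.0, 0.0), np.float64(0.004418344074009761), np.float64(0.214363536355262))
scene fit (array([ 0.58420022, -0.01870026]), np.float64(9.362652356174456), 334, 0, np.float64(0.005891440422888021))
(array([ 0.64237842, -0.04256265]), np.float64(-22.301489391206363), np.float64(0.06288176080747233), np.float64(-18.80164337158203), (77.03191375732422, 16.203811645507812))
(302, np.float64(-20.391682862028855), np.float64(0.1709065340878542), (34.94725036621094, 92.42758178710938, 69.97016906738281), np.float64(0.003039120687793384), np.float64(0.2171620950036183))
wrist fit (array([ 0.5842001 , -0.01870011]), np.float64(9.102574776605582), 1049, 62, np.float64(0.004498552062156532))
(array([ 0.63857434, -0.04395542]), np.float64(-24.913541767659126), np.float64(0.05995322040502425), np.float64(-20.48764801025392), (69.06303405761719, 13.670085906982422))
(1736, np.float64(-20.839692994733458), np.float64(0.16950249647584437), (30.77466583251953, 90.37174987792969, 69.86473846435547), np.float64(0.003509635428849689), np.float64(0.2147415779990827))
t 9.1333 tcp [ 0.7591 -0.1663  0.2479] r 0.2288872093773732 ang -40.152202188791144 yaw -140.29460936440313 F [0.03 0.74 0.45]
```

View pics/scene8.png

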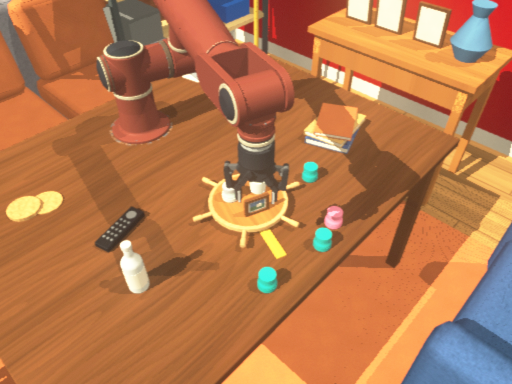

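View pics/wrist8.png

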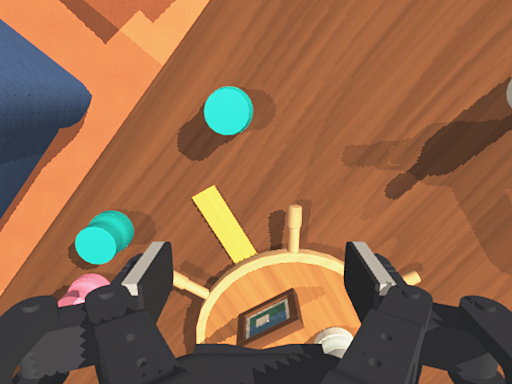

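>>> carry_out:
  moves:
    - [[0, 0, 0, 0, 0.7, -0.2, 1], [0, 0, 0, 0, 0.9, 0, 1], [0, 0, 0, 0, 0.9, 0, 1], [0, 0, 0, 0, 0.9, 0, 1], [0, 0, 0, 0, 0.9, 0, 1], [0, 0, 0, 0, 0.5, 0, 1], [0, 0, 0, 0, 0, 0, 1], [0, 0, 0, 0, 0, 0, 1]]

```text
time: 9.8
tool_pos: [0.6365, -0.0184, 0.2574]
tool_rot: [-0.0, -0.34, 0.94, 0.0]
contact_force: [-0.1, -0.1, 0.6]
gripper_width: 1.004
```

```bash
python3 look.py 9 .5842 -.0187 9.6 wrist; python3 look.py 9b
```

```text
wrist fit (array([ 0.58420001, -0.01870007]), np.float64(9.358152941484327), 3056, 132, np.float64(0.00416972313784949))
(array([ 0.63959967, -0.04047345]), np.float64(-21.456006947808863), np.float64(0.05952480243068723), np.float64(-20.45873260498046), (75.86925506591797, 12.235947608947754))
(2378, np.float64(-20.86551608607979), np.float64(0.17019865988757682), (29.64898109436035, 91.6497802734375, 69.7185287475586), np.float64(0.003322114649621899), np.float64(0.2163654550332367))
t 9.85 tcp [ 0.6371 -0.0192  0.2575] r 0.052911664440422786 ang -0.5915007553232934 yaw -140.29488704130716 F [ 0.27 -0.37  0.06]
wrist fit (array([ 0.58336035, -0.01875685]), np.float64(41.0), 0, 156, np.float64(0.0011752093753161848))
(array([ 0.63952356, -0.04066805]), np.float64(-21.31246108560007), np.float64(0.0602860362448701), np.float64(-20.49871826171876), (75.70032501220703, 12.511168479919434))
(2392, np.float64(-20.710365365028455), np.float64(0.17047474455562708), (29.492534637451172, 92.51582336425781, 69.48704528808594), np.float64(0.003314164802780989), np.float64(0.21687046747573097))
t 9.9 tcp [ 0.6375 -0.0199  0.2575] r 0.05414886354471651 ang -1.1610351760999644 yaw -140.34538363669665 F [-0.14 -0.59  0.13]
```

View pics/wrist9.png

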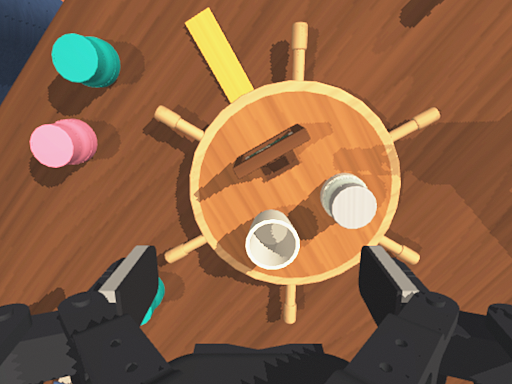

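```bash
python3 -c "
from plant import ticket
print(ticket.job_done())"
```

```text
the job is handed in; nothing more can be done
None
```

I turned the tray about 151° clockwise by pushing one rim knob with the shut fingertips, then backed off, lifted clear and handed the job in at about 9.9 s of robot time.

**Alignment:** In the last overhead wrist view the picture side faces −20.5°. The brass tab measures −20.3° to −20.9°, and the knob positions put the front at about −20.6°. These agree to within about 0.5°.

**Things on the tray:** The frame is at the same distance from the axis as at the start (about 59.5 mm both times), so it has not slid out or in. The cup and jar are still upright.

**Bystanders:** The books, bottle, remote and coloured jars look unmoved in the pictures. I did not measure their final positions.

**Force:** The readings stayed below about 2.5 N throughout.

**Two readings that disagreed:**
- The frame's top edge reads about 59.5 mm from the axis, where the description gives 54 mm for its middle. It read the same before and after the turn, so it did not affect the alignment.
- After I withdrew the hand, the fixed cameras were partly blocked and gave the frame's direction as −18.8° and −21.3°. I trusted the overhead view instead.

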